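# Third hand at the tacking jig

## Task

From the tray of cut pieces take the long square tube, lay it flat on the jig's base plate with its leading end between the two guide lugs, and press that end squarely against the sprung stop with a steady push of about 12 N (the stop pushed in by half its travel), so that I can tack a chain lug on it. Ease it in without ever ramming the stop to the end of its travel, leave the other pieces in the tray and the stand, hammer and brush alone, keep the push steady for at least two seconds, and finish while still holding the tube pressed there: do not let go.

Things in the scene. Friction and masses are not known exactly. Their poses are not given: they have to be found in the camera images.
- tube: the part wanted: square steel tube 40 x 40 mm, 140 mm long, 4 mm wall, about 0.6 kg, lying in the tray. Origin: centre of its underside (so its middle is 20 mm higher, its ends 70 mm to either side); x runs along the tube, z up. Both ends and the four sides are alike; keep this side up
- short_tube: not wanted: square steel tube of the same 40 x 40 mm section but only 80 mm long, in the tray. Origin: centre of its underside, x along it
- channel: not wanted: steel U channel 40 mm wide, 22 mm high, 140 mm long, open side up, in the tray. Origin: centre of its underside, x along it
- tray: fixed grey sheet-steel tray, 270 mm (x) by 310 mm (y) outside, 50 mm high, walls and floor 5 mm. Origin: centre of its underside. Three pieces lie roughly along its x in three lanes 90 mm apart, in any order, on its floor; two 8 mm thick offcut plates (30 x 45 mm) lie near its x ends
- jig: fixed tacking jig: steel base plate 280 mm (x) by 140 mm (y), 12 mm thick; the tube lies on it. Origin: centre of the plate's underside; x runs towards the stop (push this way), z up. Two guide lugs, x = 45 to 85 mm, 20 mm high above the plate, 12 mm thick, inner faces at y = -27 and +27 mm, leave the tube 7 mm each side. Blue back plate at x = 124 to 136 mm, top 62 mm above the table
- stop_pad: the jig's sprung end stop: brass pad 44 mm wide, 12 mm thick, 16 to 54 mm above the table. Origin: centre of its front face's lower edge, at jig x = 70 mm at rest. Slides along the jig's +x only, up to 30 mm, on a spring of 800 N/m without preload: 7.5 mm in is 6 N, 15 mm is 12 N, 22.5 mm is 18 N. When 15 mm in, the pressing tube's origin is at jig x = 15 mm
- stand: bystander: small finished pipe stand beyond the work, 80 mm square base plate, post 45 mm square, curved saddle on top, about 110 mm high. Origin: centre of its underside
- hammer: bystander: hammer about 260 mm long lying at the robot's left. Origin: on its underside, x along it
- brush: bystander: brush about 220 mm long lying at the robot's right. Origin: on its underside, x along it
Mind the look-alikes: they are no part of the job. What is shaped like the channel but green or purple is not meant.

How it is judged:
By the outcome, as a careful person would: the job done as asked, in the order asked, and still so for the second after the job is handed in, while the arm keeps its last pose, push and grip.
It also fails if it takes over 56 s, if anything falls off the work surface, if the arm or the gripper's body presses on something with over 40 N, if the wrist force passes 120 N, or if a joint passes its speed limit or range.

## Robot

A 6-joint arm with a two-finger parallel gripper is mounted at the origin on the work surface. World frame = base frame: x ahead of the robot, y to its left, z up, the work surface at z = 0. Lengths are in mm, angles in rad, forces in N, time in s.
With the tool pointing down it reaches from about 325 to 750 mm from the base axis. Payload 7.6 kg.
Tool frame: the origin (TCP) lies midway between the tips of the shut fingers; the grasp point (between the pads) lies 19 mm behind it (arm.hold_point_z is the distance from the TCP to the grasp point, in mm); z points along the fingers, y is the direction in which the jaws open and shut (so a half turn about z gives the same grasp; the last joint's range is limited). The gripper opens to 85 mm and grips with 20 to 120 N. Pads are 22 mm wide; open, the fingers measure 114 mm over their backs; the gripper's body (76 mm by 85 mm) begins 54 mm behind the grasp point. The pads swing forward as they close: fully open they stand 13 mm farther back than shut.
Start: joints at [1.227, 0.052, 1.401, -0, 1.689, -0.07], TCP at [141.938, 505.469, 231.323] pointing down, gripper open.
Joint ranges: [-2.9, 2.9], [-0.91, 2.17], [0.12, 2.37], [-1.06, 4.2], [0.26, 2.73], [-2.93, 2.93]. Speed limits (rad/s): [2.57, 2.57, 3.01, 3.14, 3.14, 3.14].

## Interface

Orientations are given as a unit quaternion [w, x, y, z].
In Python, from rig import arm, solver, monitor, snapshot, get_calibration, regions_of gives the robot as it stands. The module is installed in compiled form; this text tells all that it offers. Calls block until the motion is done:
- arm.reach(position, orientation): joint-space move of the TCP to a pose.
- arm.move_l(position, speed=150, ori=None): straight line of the TCP; ori=None keeps the orientation; speed is the mean speed in mm/s.
- arm.move_j(angles): joint-space move.
- arm.release() and arm.grasp(grasp_force=None): open the fingers fully, or close them until they stop; grasp_force is the grip in N (None keeps the last).
- arm.dwell(seconds).
- solver.ik(position, orientation): joint angles nearest the present ones, or None.
- monitor.sense(): the state.
- snapshot(name): name is "side" or "top"; returns (picture, depth): 400x640x3 uint8, blue, green, red; 400x640 float32, mm along the optical axis (not along the pixel's ray), 0 where there is no reading.
- get_calibration(name): a dict with "fx", "fy", "cx", "cy" (pixels), "D" ([k1, k2, p1, p2, k3] as OpenCV has them; the pictures are not rectified), "R" (3x3) and "t" (3): a world point X has camera coordinates R X + t. Camera axes: x right, y down, z forward; pixel columns grow to the right and rows downward; lengths in mm; the calibration is good to about 2 mm. A picture is of the moment at which its call begins. get_calibration takes no time and is no camera call.
A pose or a line that the arm cannot do raises arm.Unreachable and nothing moves.
- arm.hand_in(): hands the job in, once; it reports no verdict.
Trained networks look in the newest picture that a camera, given by its name, has taken for a name from the list of things; names that differ only in an ending like _2 or _b are one class to them, and where a whole thing is asked for, a point or a joint stands for the part that bears it (a point fixed in the world has none). Each returns a list of dicts, best first, with "confidence" (0 to 1); they miss things now and then, are a little off and sometimes report something else, mostly with a low value. They report only what shows in the picture. A call takes as long as a camera call. They do not tell look-alikes from the thing itself.
- regions_of(label, camera): "mask" (400x640 bool, what is visible of it) and "box" ([left, top, right, bottom] in pixels, round what is visible of it).
The state is a dict: "time": time; "qpos": joint angles; "qvel": joint speeds; "tau": joint torques, N m; "eef_pos": TCP position; "ee_rot": TCP orientation; "contact_force": force on the tool from outside, world axes, zero at the start; "ft_torque": the same for the moment, N m; "gripper_width": finger opening in mm.
Only numpy, scipy, OpenCV 4.12 (cv2) and the standard library are available. Lean on these libraries where they do the work, as an engineer would, in place of code of your own. Each camera call takes 0.05 s, during which the arm holds its last target. There are 200 camera calls.

## Working session

There is one attempt and no reset: what is moved stays moved. The work goes in short steps, each a Python script; the robot and the scene stay as the last script left them, time stands still between calls to the robot, and variables do not carry over. Pictures are saved under pics/ and viewed, about 8 in all and at most 12, crops included, and the job is handed in when it is done.

```bash
mkdir -p pics
cat > h.py <<'E'
import numpy as np, cv2
from rig import arm, solver, monitor, snapshot, get_calibration, regions_of
def cloud(name, depth):
    c=get_calibration(name); K=np.array([[c['fx'],0,c['cx']],[0,c['fy'],c['cy']],[0,0,1.]])
    h,w=depth.shape; u,v=np.meshgrid(np.arange(w),np.arange(h))
    p=np.stack([u,v],-1).reshape(-1,1,2).astype(np.float64)
    n=cv2.undistortPoints(p,K,np.array(c['D'],float)).reshape(h,w,2)
    X=np.dstack([n,np.ones((h,w))])*depth[...,None]
    return (X-np.array(c['t']))@np.array(c['R'])
E
python3 - <<'E'
from h import *
for n in('top','side'):
    p,d=snapshot(n); cv2.imwrite(f'pics/{n}0.png',p); W=cloud(n,d); np.save(f'{n}0.npy',W)
    for l in('tube','short_tube','channel','tray','jig','stop_pad','stand','hammer','brush'):
        for r in regions_of(l,n)[:3]:
            m=r['mask']&(d>0); Q=W[m]
            if len(Q): print(n,l,round(r['confidence'],2),r['box'],np.median(Q,0).round(),np.percentile(Q,2,0).round(),np.percentile(Q,98,0).round())
s=monitor.sense(); print(s)
E
```

```text
top tube 0.81 [256.4, 193.2, 267.4, 229.4] [487. 227.  46.] [420. 206.   8.] [551. 249.  52.]
top short_tube 0.73 [278.5, 209.8, 293.4, 232.6] [443. 145.  46.] [405. 122.   8.] [481. 170.  54.]
top channel 0.87 [232.1, 186.3, 249.8, 224.0] [496. 318.  14.] [428. 291.   5.] [560. 337.  32.]
top channel 0.65 [200.2, 265.3, 229.6, 302.8] [209. 411.   8.] [153. 364.  -0.] [264. 454.  27.]
top channel 0.57 [231.8, 124.3, 255.2, 156.8] [769. 323.   9.] [706. 291.   1.] [836. 349.  28.]
top jig 0.85 [353.4, 168.8, 405.8, 251.0] [ 491. -206.   14.] [ 356. -294.    4.] [ 627. -123.   63.]
top stop_pad 0.4 [367.9, 186.0, 378.6, 190.1] [ 564. -186.   54.] [ 557. -206.   33.] [ 572. -168.   60.]
top stand 0.57 [313.8, 121.2, 337.8, 151.5] [755. -10.  94.] [730. -50.   4.] [797.  29. 121.]
top hammer 0.79 [172.4, 172.5, 193.1, 235.5] [540. 562.  25.] [392. 513.  11.] [632. 587.  33.]
top brush 0.78 [463.7, 195.5, 478.4, 252.0] [ 462. -557.   19.] [ 339. -587.    9.] [ 539. -540.   26.]
side tube 0.86 [292.1, 138.7, 330.7, 158.4] [483. 213.  41.] [416. 202.   7.] [548. 248.  48.]
side short_tube 0
[... 1189 characters left out ...]
.]
{'time': 1.0, 'qpos': array([ 1.22671403e+00,  5.22371273e-02,  1.40067770e+00, -1.80465451e-07,
        1.68859646e+00, -7.03356059e-02]), 'qvel': array([-2.75509659e-04,  5.75191370e-05, -1.18163841e-03,  1.95133187e-04,
        1.56535106e-03,  4.18683213e-04]), 'tau': array([-1.85491932e-03, -3.81556320e+01, -3.60308790e+01, -3.24614002e-04,
        5.57255007e-04, -4.40351158e-06]), 'eef_pos': array([141.93449324, 505.47992995, 231.31516275]), 'ee_rot': array([8.45744148e-06, 1.36446383e-01, 9.90647456e-01, 3.97946160e-05]), 'contact_force': array([-0.03568506,  0.32326096,  0.20204983]), 'ft_torque': array([-0.05550024,  0.05485417,  0.00427471]), 'gripper_width': 85.19453608281495}
```

View pics/top0.png

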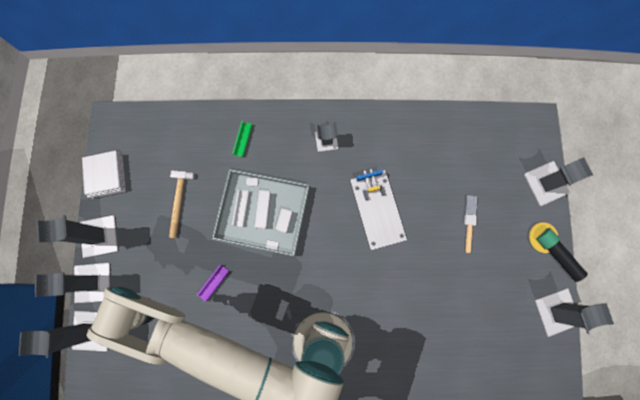

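View pics/side0.png

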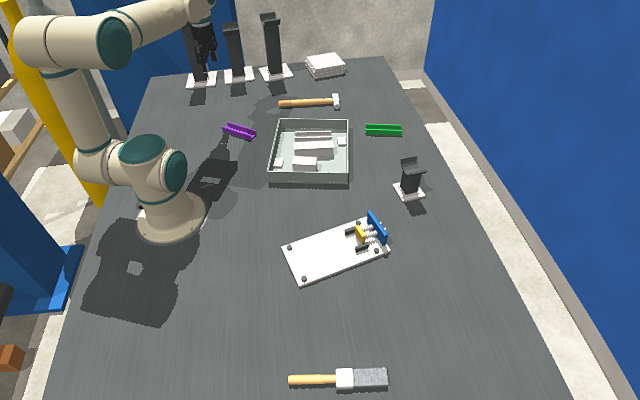

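```bash
cat > fit.py <<'E'
from h import *
from scipy.optimize import minimize
def rectfit(P,L,Wd,x0,soft=3.):
    # soft occupancy: known-size rectangle that holds most points; ties broken by margins
    def cost(q):
        c,s=np.cos(q[2]),np.sin(q[2]); d=P-q[:2]
        u=abs(d@[c,s])-L/2; v=abs(d@[-s,c])-Wd/2
        return np.mean(np.logaddexp(0,u/soft)+np.logaddexp(0,v/soft))
    best=min((minimize(cost,[x0[0],x0[1],y],method='Nelder-Mead',options=dict(xatol=1e-3,fatol=1e-7,maxiter=2000)) for y in (x0[2]-.15,x0[2],x0[2]+.15)),key=lambda r:r.fun)
    return best.x
def sel(W,lo,hi): return W[np.all((W>lo)&(W<hi),-1)]
E
python3 - <<'E'
from fit import *
for n in('top','side'):
    W=np.load(f'{n}0.npy')
    t=sel(W,[300,-60,-20],[700,20,20]); print(n,'table z',np.median(t[:,2]))
    P=sel(W,[320,-330,6],[660,-90,20]); print('jig',len(P),rectfit(P[:,:2],280,140,[490,-212,.2]), cv2.minAreaRect(P[:,:2].astype(np.float32)),np.median(P[:,2]))
    B=sel(W,[560,-250,50],[680,-90,75]); print('back',len(B),B.mean(0),cv2.minAreaRect(B[:,:2].astype(np.float32)))
    for nm,x0,L in(('tube',[485,227,-.1],140),('short',[443,145,-.2],80)):
        P=sel(W,[x0[0]-90,x0[1]-40,38],[x0[0]+90,x0[1]+40,60]); print(nm,len(P),rectfit(P[:,:2],L,40,x0),cv2.minAreaRect(P[:,:2].astype(np.float32)),np.median(P[:,2]))
    P=sel(W,[300,40,35],[680,420,70]); print('tray',cv2.minAreaRect(P[:,:2].astype(np.float32)),np.median(P[:,2]))
p=cv2.imread('pics/top0.png'); q=cv2.imread('pics/side0.png')
a=cv2.resize(p[160:260,210:410],None,fx=4,fy=4,interpolation=2); b=cv2.resize(q[110:185,260:460],None,fx=2.6,fy=2.6,interpolation=2)
b=cv2.copyMakeBorder(b,0,0,0,800-b.shape[1],0); cv2.imwrite('pics/c1.png',np.vstack([a,b]))
E
```

```text
top table z 1.7102564006148169
jig 2480 [ 4.90112998e+02 -2.08864954e+02  2.45080200e-01] ((489.7435302734375, -210.66403198242188), (238.05032348632812, 337.9918518066406), 89.79946899414062) 13.135655030321638
back 132 [ 605.4552097  -178.13698503   61.16945471] ((592.2578735351562, -180.14276123046875), (67.13833618164062, 99.25238800048828), 13.995475769042969)
tube 408 [ 4.86014852e+02  2.28845544e+02 -8.12556093e-02] ((486.3896484375, 229.3988800048828), (41.5105094909668, 140.08265686035156), 85.21347045898438) 46.54624254311769
short 239 [ 4.44535453e+02  1.47209291e+02 -2.44585889e-01] ((444.8387145996094, 147.8253173828125), (40.81914520263672, 80.02745819091797), 76.12665557861328) 46.42998222533791
tray ((475.6926574707031, 232.96975708007812), (309.64129638671875, 271.3633117675781), 79.0023193359375) 47.51687633681081
side table z -0.8301569860526121
jig 3531 [ 4.86105578e+02 -2.11715776e+02  2.72943361e-01] ((488.76568603515625, -209.01858520507812), (280.874755859375, 141.78671264648438), 15.424049377441406) 11.258599000454197
back 198 [ 605.41814918 -181.64739508   57.73752901] ((588.5162963867188, -182.24343872070312), (64.73368072509766, 101.36083221435547), 15.69770336151123)
tube 329 [ 4.82547549e+02  2.26345788e+02 -9.03706853e-02] ((483.4700012207031, 227.3934783935547), (46.037841796875, 138.12542724609375), 84.4031753540039) 44.25923507392303
short 213 [ 4.40565365e+02  1.44966592e+02 -2.36151835e-01] ((440.76568603515625, 145.85501098632812), (45.42436981201172, 80.77171325683594), 78.00911712646484) 44.01152510231741
tray ((471.2351989746094, 234.2767333984375), (319.6850280761719, 269.0326232910156), 79.0618667602539) 44.43380979333173
```

View pics/c1.png

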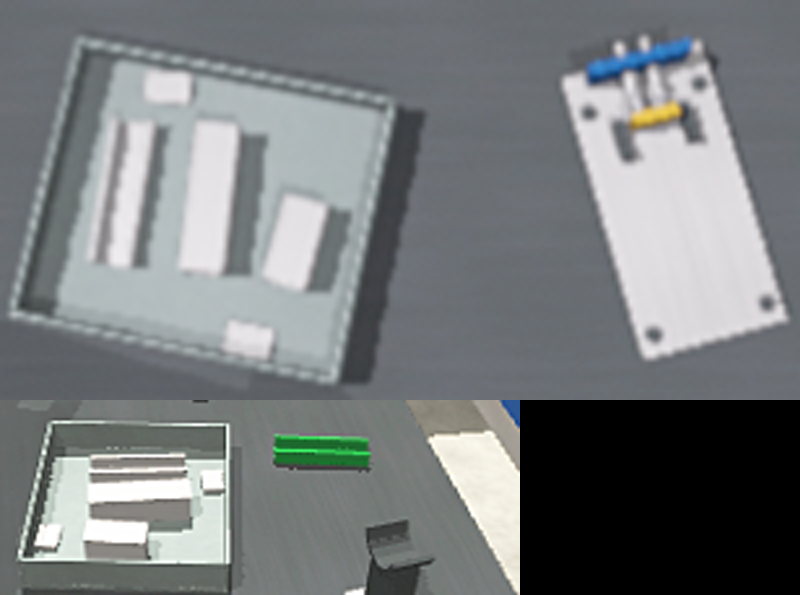

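The middle-lane piece is the long tube: the top picture shows it at about pixel (262,210). The channel is at (240,208) and the short tube at (285,221). The jig is at (380,210), with its stop at (373,188). Next I grasp the tube.

```bash
cat >> fit.py <<'E'
def down(yaw):
    a=(np.pi+yaw)/2; return [0,np.cos(a),np.sin(a),0]
def st(tag=''):
    s=monitor.sense(); print(tag,'t',round(s['time'],2),'p',np.round(s['eef_pos'],1),'F',np.round(s['contact_force'],1),'M',np.round(s['ft_torque'],2),'w',round(s['gripper_width'],1),'j6',round(s['qpos'][5],2)); return s
E
python3 - <<'E'
from fit import *
y=-.085; x,yy=484.3+5*np.cos(y),227.8+5*np.sin(y)
o=down(y)
arm.reach([x,yy,150],o); st('hover')
arm.move_l([x,yy,12],speed=120); st('down')
arm.grasp(90); st('grasp')
arm.move_l([x,yy,150],speed=120); st('lift')
yj=.255; jig=np.array([488.,-210.]); c,s=np.cos(yj),np.sin(yj)
p=jig+np.array([c,s])*(-40+5)
arm.reach([p[0],p[1],150],down(yj)); st('above jig')
arm.move_l([p[0],p[1],45],speed=120); st('low')
for n in('top','side'):
    pic,d=snapshot(n); cv2.imwrite(f'pics/{n}1.png',pic); np.save(f'{n}1.npy',cloud(n,d))
a=cv2.imread('pics/top1.png')[150:270,330:430]; b=cv2.imread('pics/side1.png')[190:300,260:410]
a=cv2.resize(a,(400,480),interpolation=2); b=cv2.resize(b,(400,293),interpolation=2)
b=cv2.copyMakeBorder(b,0,187,0,0,0); cv2.imwrite('pics/c2.png',np.hstack([a,b]))
E
```

```text
hover t 2.66 p [489.  228.2 150.3] F [ 0.4  0.  -0.1] M [ 0.03  0.02 -0.02] w 85.4 j6 -1.12
down t 3.96 p [489.9 227.6  12.9] F [ 0.4 -0.6  0.1] M [ 0.01  0.05 -0.  ] w 85.5 j6 -1.12
grasp t 4.45 p [489.8 227.6  12.7] F [-0.1  1.1  3.6] M [ 0.06  0.05 -0.02] w 38.6 j6 -1.12
lift t 5.75 p [488.8 227.2 148.8] F [-0.4 -0.8 -5.9] M [ 0.05 -0.05  0.07] w 38.9 j6 -1.12
above jig t 7.39 p [ 454.5 -218.1  150. ] F [-0.1  0.7 -6.2] M [ 0.02 -0.02 -0.03] w 39.0 j6 -2.35
low t 8.42 p [ 454.8 -219.1   46. ] F [ 0.5 -0.4 -6. ] M [ 0.03 -0.04  0.01] w 39.0 j6 -2.35
```

View pics/c2.png

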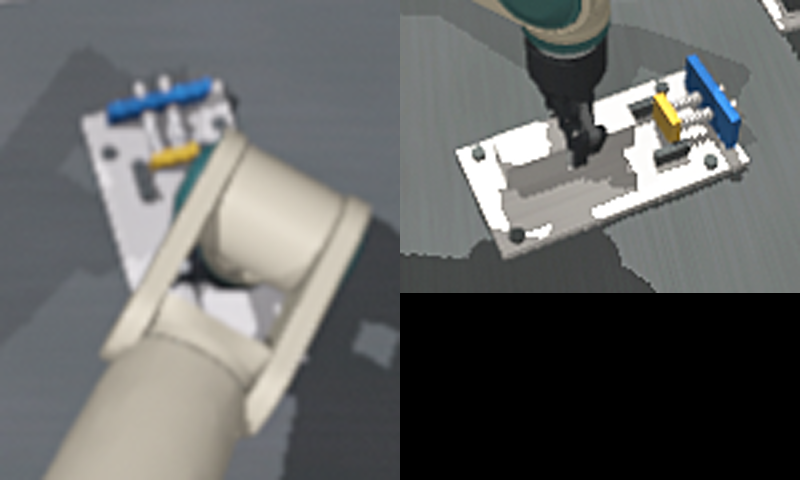

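The tube is gripped: 39 mm finger width and 6 N weight. The pictures show it held above the plate, behind the lugs (top crop: pad at (175,155)). I'll refine the jig axis from the depth edges and check the side camera's bias against the held tube.

Run:
```python
from fit import *
from scipy.optimize import least_squares
def edgefit(n,W,zlo):
    m=((W[...,2]>zlo)&(W[...,2]<90)&(W[...,0]>320)&(W[...,0]<660)&(W[...,1]>-330)&(W[...,1]<-90)).astype(np.uint8)
    k,l,s,_=cv2.connectedComponentsWithStats(m); i=1+np.argmax(s[1:,4]); m=(l==i).astype(np.uint8)
    # intersect rays with z=12 plane
    c=get_calibration(n); K=np.array([[c['fx'],0,c['cx']],[0,c['fy'],c['cy']],[0,0,1.]])
    ct=max(cv2.findContours(m,cv2.RETR_EXTERNAL,cv2.CHAIN_APPROX_NONE)[0],key=len).astype(float)
    u=cv2.undistortPoints(ct,K,np.array(c['D'],float)).reshape(-1,2)
    R=np.array(c['R']);C=-R.T@np.array(c['t']); r=np.c_[u,np.ones(len(u))]@R
    X=(C+r*((12-C[2])/r[:,2])[:,None])[:,:2]
    def res(q):
        cc,ss=np.cos(q[2]),np.sin(q[2]); d=X-q[:2]
        a=abs(d@[cc,ss])-140; b=abs(d@[-ss,cc])-70
        return np.where(abs(a)<abs(b),a,b)+q[3]
    q=least_squares(res,[488,-210,.26,2],loss='soft_l1',f_scale=2).x; 
    return q,m.sum()
for n,f in(('top','top0'),('side','side0')):
    W=np.load(f+'.npy')
    for z in(5,7): print(n,z,edgefit(n,W,z))
    B=sel(W,[570,-250,25],[680,-110,75]); B=B[(B-[488,-210,0])@[np.cos(.26),np.sin(.26),0]>112]
    cc,ss=np.cos(.26),np.sin(.26); print('back',len(B),np.linalg.svd((B-B.mean(0))[:,:2],full_matrices=False)[2][0],B.mean(0))
W=np.load('side1.npy'); s=monitor.sense(); T=s['eef_pos']; print(T, s['ee_rot'])
y=.255; e=np.array([np.cos(y),np.sin(y)]); f=np.array([-e[1],e[0]])
P=sel(W,[360,-300,50],[560,-150,72]); d=P[:,:2]-T[:2]; a,b=d@e,d@f
k=(abs(b)<32)&(abs(a)<90); a,b,P=a[k],b[k],P[k]; print(len(a),'along',np.percentile(a,[0,1,5,50,95,99,100]).round(1),'across',np.percentile(b,[1,10,50,90]).round(1))
k=(b<-10); print('side face slope',np.polyfit(a[k],b[k],1))
```

```text
top 5 (array([ 4.96526114e+02, -2.07770664e+02,  2.78074048e-01, -6.29901425e-01]), np.uint64(2784))
top 7 (array([ 4.95977745e+02, -2.08104823e+02,  2.75388939e-01,  3.26047791e-01]), np.uint64(2699))
back 178 [ 0.2723772  -0.96219055] [ 615.15125105 -173.80419888   52.4244338 ]
side 5 (array([ 4.91814726e+02, -2.10610483e+02,  2.69166494e-01,  2.09882024e-01]), np.uint64(4238))
side 7 (array([ 4.91557693e+02, -2.10117806e+02,  2.69476027e-01,  6.86110465e-01]), np.uint64(4188))
back 322 [ 0.28611962 -0.95819391] [ 612.54662833 -180.8947079    48.49076561]
[ 454.77456662 -219.16850061   46.09146597] [ 8.33099711e-04 -1.27168940e-01  9.91880515e-01 -6.41110965e-04]
195 along [-77.1 -76.5 -75.3 -26.2  55.6  61.5  61.8] across [-30.9 -22.3 -19.6 -18. ]
side face slope [-3.23379067e-03 -2.03380372e+01]
```

```bash
cat >> fit.py <<'E'
Y=.27; E_=np.array([np.cos(Y),np.sin(Y)]); N_=np.array([-E_[1],E_[0]])
def pt(a,z,lat=-333.): return [*(a*E_+lat*N_),z]   # a = along-axis world coordinate (jig origin ~415)
def fr(tag=''):
    s=monitor.sense(); p=s['eef_pos'];F=s['contact_force']
    print(tag,'t %.2f along %.1f lat %.1f z %.1f | Fa %.1f Fn %.1f Fz %.1f M %s w %.1f'%(s['time'],p[:2]@E_,p[:2]@N_,p[2],F[:2]@E_,F[:2]@N_,F[2],np.round(s['ft_torque'],2),s['gripper_width'])); return p[:2]@E_,F[:2]@E_,F[2]
E
python3 - <<'E'
from fit import *
arm.move_l(pt(375,45),speed=60,ori=down(Y)); fr()
arm.move_l(pt(375,24),speed=40); arm.dwell(.2); _,_,f0=fr('pre')
z=24
while z>15:
    z-=.5; arm.move_l(pt(375,z),speed=15); arm.dwell(.1); _,_,f=fr(z)
    if f-f0>4: break
E
```

```text
t 8.77 along 375.0 lat -333.2 z 45.4 | Fa 0.1 Fn -0.4 Fz -5.6 M [0.02 0.01 0.03] w 38.8
pre t 9.64 along 375.1 lat -333.1 z 24.3 | Fa -1.2 Fn 0.2 Fz -5.8 M [-0.01  0.02  0.02] w 38.9
23.5 t 9.99 along 375.0 lat -333.0 z 23.5 | Fa -0.3 Fn 0.1 Fz -5.9 M [-0.03 -0.02  0.04] w 38.9
23.0 t 10.34 along 375.0 lat -333.0 z 23.0 | Fa 0.8 Fn 0.0 Fz -6.4 M [ 0.04 -0.07 -0.02] w 38.8
22.5 t 10.69 along 375.0 lat -333.0 z 22.5 | Fa -0.2 Fn 0.1 Fz -6.5 M [-0.01 -0.02  0.  ] w 38.9
22.0 t 11.04 along 375.0 lat -333.0 z 22.0 | Fa 0.6 Fn -0.2 Fz -5.9 M [ 0.01 -0.01  0.04] w 38.9
21.5 t 11.39 along 375.0 lat -333.0 z 21.5 | Fa -0.1 Fn 0.1 Fz -6.3 M [ 0.03 -0.02 -0.05] w 38.8
21.0 t 11.74 along 375.0 lat -333.0 z 21.0 | Fa 1.1 Fn 0.1 Fz -6.2 M [-0.05  0.05 -0.02] w 38.9
20.5 t 12.09 along 375.0 lat -333.0 z 20.5 | Fa 0.6 Fn -0.1 Fz -6.4 M [ 0.01 -0.01 -0.01] w 38.7
20.0 t 12.44 along 375.0 lat -333.0 z 20.0 | Fa -0.5 Fn -0.1 Fz -6.1 M [-0.01 -0.02 -0.02] w 38.9
19.5 t 12.79 along 375.1 lat -333.1 z 19.7 | Fa -1.0 Fn 0.6 Fz -3.5 M [0.12 0.11 0.05] w 38.8
19.0 t 13.14 along 375.1 lat -333.1 z 19.7 | Fa -3.6 Fn 3.2 Fz 6.1 M [0.56 0.74 0.02] w 38.7
```

Run:
```python
from fit import *
z=19.3
arm.move_l(pt(375,z),speed=15); fr('z')
for a in(385,395,403): 
    arm.move_l(pt(a,z),speed=25); fr(a)
a=403
while a<432:
    a+=1.5; arm.move_l(pt(a,z),speed=20); arm.dwell(.1); x,f,_=fr(a)
    if f<-5: break
pic,d=snapshot('side'); cv2.imwrite('pics/s2.png',pic)
cv2.imwrite('pics/c3.png',cv2.resize(pic[190:300,260:410],(800,587),interpolation=2))
```

```text
z t 13.39 along 375.1 lat -333.1 z 19.7 | Fa -4.5 Fn 3.0 Fz 5.6 M [ 0.48  0.66 -0.01] w 38.9
385 t 13.94 along 385.2 lat -333.7 z 19.7 | Fa -2.8 Fn -1.9 Fz 5.1 M [-0.26  0.41  0.06] w 38.7
395 t 14.49 along 395.0 lat -333.3 z 19.7 | Fa -4.7 Fn -0.9 Fz 6.1 M [-0.1   0.62  0.02] w 38.8
403 t 14.96 along 403.1 lat -333.2 z 19.7 | Fa -3.5 Fn -0.5 Fz 6.8 M [-0.1   0.59 -0.05] w 38.9
404.5 t 15.31 along 404.4 lat -333.2 z 19.7 | Fa -5.4 Fn -0.1 Fz 6.5 M [-0.12  0.76  0.05] w 38.4
```

View pics/c3.png

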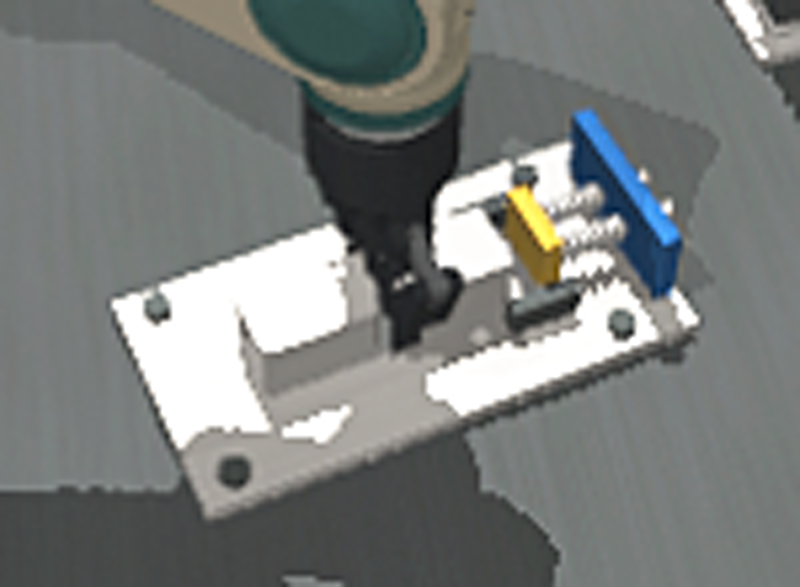

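The side crop shows the tube flat on the plate, its tip between the lugs at about (510,285). The brass pad, at (535,235), has not moved. The drag is friction from pressing down too hard, so I'll ease the height slightly and keep advancing.

Run:
```python
from fit import *
z=19.55
arm.move_l(pt(404.5,z),speed=15); arm.dwell(.1)
A=[];a=404.5
b=fr('start')[1]; 
while a<428:
    a+=1; arm.move_l(pt(a,z),speed=20); arm.dwell(.15); x,f,_=fr(a); A.append((x,f))
    if f<-6.5: break
```

```text
start t 15.71 along 404.4 lat -333.2 z 19.7 | Fa -5.1 Fn -2.0 Fz 5.1 M [-0.3   0.64  0.03] w 38.8
405.5 t 16.11 along 405.3 lat -333.2 z 19.7 | Fa -5.3 Fn -1.0 Fz 5.7 M [-0.27  0.71 -0.07] w 38.9
406.5 t 16.51 along 406.3 lat -333.1 z 19.7 | Fa -5.8 Fn -0.8 Fz 5.5 M [-0.3   0.77  0.01] w 38.6
407.5 t 16.91 along 407.3 lat -333.1 z 19.7 | Fa -4.2 Fn -1.2 Fz 5.8 M [-0.17  0.72 -0.02] w 38.8
408.5 t 17.31 along 408.3 lat -333.1 z 19.7 | Fa -5.5 Fn 0.2 Fz 5.3 M [-0.19  0.75 -0.03] w 38.8
409.5 t 17.71 along 409.3 lat -333.1 z 19.7 | Fa -5.5 Fn -0.9 Fz 6.1 M [-0.12  0.73  0.01] w 38.8
410.5 t 18.11 along 410.3 lat -333.1 z 19.7 | Fa -5.7 Fn 0.1 Fz 6.8 M [-0.19  0.78  0.02] w 39.0
411.5 t 18.51 along 411.3 lat -333.0 z 19.7 | Fa -5.3 Fn -0.2 Fz 5.6 M [-0.2   0.75  0.05] w 38.7
412.5 t 18.91 along 412.3 lat -333.1 z 19.7 | Fa -5.9 Fn 0.0 Fz 6.0 M [-0.14  0.81 -0.03] w 39.0
413.5 t 19.31 along 413.3 lat -333.1 z 19.7 | Fa -6.4 Fn -0.1 Fz 5.8 M [-0.18  0.78 -0.  ] w 39.0
414.5 t 19.71 along 414.3 lat -333.1 z 19.7 | Fa -6.6 Fn -0.1 Fz 5.1 M [-0.26  0.75 -0.03] w 38.7
```

Run:
```python
from fit import *
z=19.75; a=414.5
arm.move_l(pt(a,z),speed=15); arm.dwell(.1); fr('start')
while a<432:
    a+=1; arm.move_l(pt(a,z),speed=20); arm.dwell(.1); x,f,fz=fr(a)
    if f<-8.5: break
```

```text
start t 20.06 along 414.3 lat -333.0 z 19.7 | Fa -4.5 Fn -0.6 Fz 4.3 M [-0.26  0.66 -0.02] w 38.8
415.5 t 20.41 along 415.3 lat -333.0 z 19.7 | Fa -5.1 Fn -0.4 Fz 5.3 M [-0.22  0.64 -0.02] w 39.2
416.5 t 20.76 along 416.3 lat -333.0 z 19.7 | Fa -5.3 Fn -0.2 Fz 5.5 M [-0.2   0.61 -0.04] w 39.0
417.5 t 21.11 along 417.3 lat -333.0 z 19.7 | Fa -5.6 Fn 0.1 Fz 5.5 M [-0.2   0.67 -0.03] w 39.2
418.5 t 21.46 along 418.3 lat -332.9 z 19.7 | Fa -3.7 Fn -0.5 Fz 4.3 M [-0.25  0.68 -0.01] w 38.9
419.5 t 21.81 along 419.3 lat -333.0 z 19.7 | Fa -5.0 Fn -0.8 Fz 5.0 M [-0.2   0.68 -0.02] w 39.1
420.5 t 22.16 along 420.3 lat -332.9 z 19.7 | Fa -5.1 Fn -0.6 Fz 5.1 M [-0.16  0.65 -0.02] w 39.0
421.5 t 22.51 along 421.3 lat -333.0 z 19.7 | Fa -4.8 Fn -1.1 Fz 5.4 M [-0.22  0.69 -0.03] w 38.6
422.5 t 22.86 along 422.3 lat -333.0 z 19.7 | Fa -4.6 Fn 0.1 Fz 5.1 M [-0.22  0.66 -0.02] w 38.9
423.5 t 23.21 along 423.2 lat -332.9 z 19.7 | Fa -6.8 Fn 0.0 Fz 6.1 M [-0.24  0.71 -0.02] w 38.8
424.5 t 23.56 along 424.0 lat -332.9 z 19.7 | Fa -6.1 Fn 0.1 Fz 6.3 M [-0.26  0.88  0.06] w 38.9
425.5 t 23.91 along 424.9 lat -333.0 z 19.7 | Fa -7.4 Fn 1.0 Fz 6.2 M [-0.26  0.95 -0.  ] w 38.7
426.5 t 24.26 along 425.7 lat -332.9 z 19.7 | Fa -9.2 Fn 0.2 Fz 7.4 M [-0.34  1.04  0.06] w 38.6
```

Run:
```python
from fit import *
z=19.85; a=426.5
for a in(428.5,430.5,432.5,434.5,436):
    arm.move_l(pt(a,z),speed=15); arm.dwell(.15); fr(a)
for n in('top','side'):
    pic,d=snapshot(n); cv2.imwrite(f'pics/{n}3.png',pic); np.save(f'{n}3.npy',cloud(n,d))
    W=cloud(n,d)
    for tag,w,im in(('rest',np.load(n+'0.npy'),cv2.imread(f'pics/{n}0.png')),('now',W,pic)):
        b,g,r=[im[...,i].astype(int) for i in range(3)]
        m=(r>b+60)&(g>b+35)&np.all((w>[540,-240,10])&(w<[640,-140,75]),-1)
        Q=w[m]; al=Q[:,:2]@E_; print(n,tag,m.sum(),'al',np.percentile(al,[5,25,50,75,95]).round(1),'lat',np.percentile(Q[:,:2]@N_,[5,50,95]).round(1))
a=cv2.imread('pics/top3.png')[150:270,330:430]; b=cv2.imread('pics/side3.png')[200:290,320:410]
cv2.imwrite('pics/c4.png',np.hstack([cv2.resize(a,(320,384),interpolation=2),cv2.resize(b,(384,384),interpolation=2)]))
```

```text
428.5 t 24.69 along 427.6 lat -333.0 z 19.7 | Fa -8.7 Fn 0.9 Fz 6.8 M [-0.34  1.12  0.03] w 38.8
430.5 t 25.12 along 429.3 lat -332.9 z 19.7 | Fa -10.6 Fn -0.2 Fz 7.0 M [-0.39  1.4   0.1 ] w 38.3
432.5 t 25.56 along 431.0 lat -333.0 z 19.7 | Fa -11.8 Fn 0.8 Fz 9.3 M [-0.42  1.59  0.09] w 38.8
434.5 t 25.99 along 432.7 lat -332.9 z 19.7 | Fa -14.4 Fn 1.4 Fz 10.6 M [-0.48  1.8   0.1 ] w 38.5
436 t 26.39 along 434.0 lat -332.9 z 19.7 | Fa -15.7 Fn 0.7 Fz 10.8 M [-0.48  1.94  0.13] w 39.0
top rest 50 al [489.2 490.4 492.3 495.8 499. ] lat [-352.2 -331.7 -311.7]Traceback (most recent call last):
  File "<stdin>", line 11, in <module>
    return _quantile_unchecked(
        a, q, axis, out, overwrite_input, method, keepdims, weights)
    return _ureduce(a,
                    func=_quantile_ureduce_func,
    ...<5 lines>...
                    overwrite_input=overwrite_input,
                    method=method)
    r = func(a, **kwargs)
    result = _quantile(arr,
                       quantiles=q,
    ...<2 lines>...
                       out=out,
                       weights=wgt)
    slices_having_nans = np.isnan(arr[-1, ...])
                                  ~~~^^^^^^^^^
IndexError: index -1 is out of bounds for axis 0 with size 0
```

Run:
```python
from fit import *
arm.move_l(pt(436,20.2),speed=15); arm.dwell(.15); fr('raise')
pic,d=snapshot('side'); cv2.imwrite('pics/side3.png',pic); W=cloud('side',d)
for tag,w,im in(('rest',np.load('side0.npy'),cv2.imread('pics/side0.png')),('now',W,pic)):
    b,g,r=[im[...,i].astype(int) for i in range(3)]
    m=(r>b+60)&(g>b+35)&np.all((w>[530,-250,5])&(w<[650,-130,75]),-1)
    Q=w[m]
    if len(Q):
        al=Q[:,:2]@E_; v,u=np.nonzero(m); top=Q[:,2]>46
        print(tag,m.sum(),'al',np.percentile(al,[5,25,50,75,95]).round(1),'lat',np.percentile(Q[:,:2]@N_,[5,50,95]).round(1),'top al',np.median(al[top]),u.min(),u.max(),v.min(),v.max())
b0=cv2.imread('pics/side0.png')[200:290,320:410]; b=pic[200:290,320:410]
cv2.imwrite('pics/c4.png',np.hstack([cv2.resize(x,(400,400),interpolation=2) for x in(b0,b)]))
```

```text
raise t 26.84 along 434.0 lat -333.0 z 19.7 | Fa -15.0 Fn 0.8 Fz 7.9 M [-0.57  1.66  0.11] w 38.9
rest 128 al [485.1 486.2 487.9 493.  504.1] lat [-354.3 -336.8 -313.2] top al 490.45971975655675 355 365 224 242
now 70 al [498.9 500.9 503.9 506.7 516.1] lat [-354.3 -340.9 -311.7] top al 503.541543541576 359 368 224 241
```

View pics/c4.png

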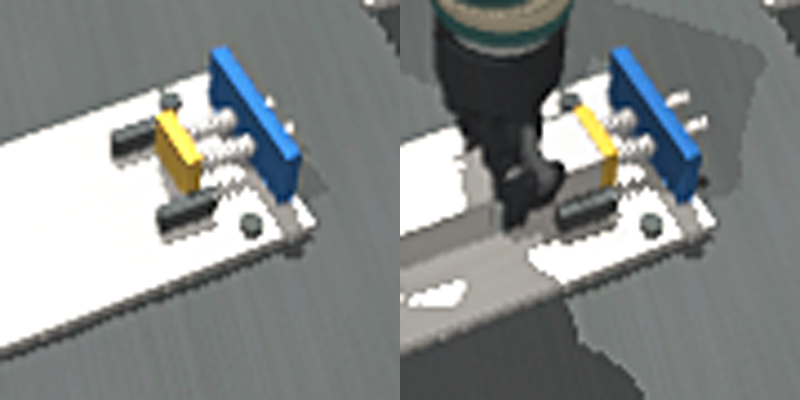

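The right crop shows the tube flat between the lugs, its end full against the brass pad. The pad's top edge is at about (597,130), and the pad is now about 12–13 mm in against its rest position at left. That agrees with first contact at about 422.5 along the axis. I'll take the last 3 mm gently.

Run:
```python
from fit import *
for a,z in((437.5,20.4),(439,20.5),(439.8,20.6)):
    arm.move_l(pt(a,z),speed=10); arm.dwell(.2); x,_,_=fr(a)
if abs(x-437.5)>.4: arm.move_l(pt(a+437.5-x,z),speed=10); arm.dwell(.2); fr('adj')
pic,d=snapshot('side'); cv2.imwrite('pics/side4.png',pic); W=cloud('side',d); R=np.load('side0.npy')
for tag,w,im in(('rest',R,cv2.imread('pics/side0.png')),('now',W,pic)):
    b,g,r=[im[...,i].astype(int) for i in range(3)]
    m=(r>b+60)&(g>b+35)&np.all((w>[530,-250,5])&(w<[650,-130,75]),-1)
    Q=w[m]; al=Q[:,:2]@E_; print(tag,m.sum(),np.percentile(al,[50,75,95]).round(1),'top',np.median(al[Q[:,2]>46]).round(1))
st()
y=monitor.sense()['ee_rot']; print('yaw',2*np.arctan2(y[2],y[1])-np.pi, y.round(4))
cv2.imwrite('pics/c5.png',cv2.resize(pic[200:290,300:410],(660,540),interpolation=2))
```

```text
437.5 t 27.39 along 435.3 lat -332.9 z 19.7 | Fa -15.3 Fn 0.7 Fz 6.5 M [-0.65  1.8   0.08] w 38.9
439 t 27.89 along 436.5 lat -332.9 z 19.7 | Fa -14.9 Fn 0.4 Fz 7.7 M [-0.7   1.85  0.15] w 38.7
439.8 t 28.34 along 437.1 lat -332.9 z 19.7 | Fa -17.2 Fn 0.8 Fz 6.1 M [-0.69  1.99  0.13] w 38.6
rest 128 [487.9 493.  504.1] top 490.5
now 76 [507.  509.6 521.6] top 506.8
 t 28.39 p [ 510.1 -204.2   19.7] F [-16.1  -4.5   7.4] M [-0.7   2.    0.09] w 38.8 j6 -2.29
yaw 0.26944613882883583 [-3.100e-03 -1.343e-01  9.909e-01  3.000e-04]
```

View pics/c5.png

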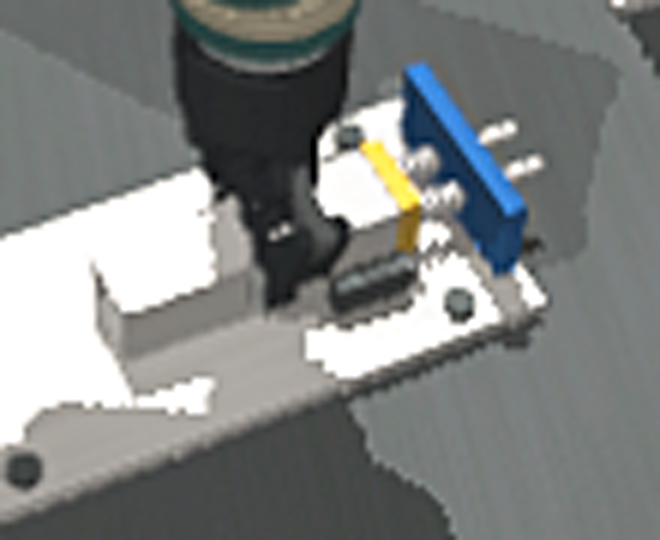

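The crop shows the tube lying flat and seated against the pad at about (395,195), between the lugs. The pad is near half travel. I'll hold it there, then hand in.

Run:
```python
from fit import *
for i in range(3): arm.dwell(1.); fr(i)
arm.hand_in()
```

```text
0 t 29.39 along 437.1 lat -332.9 z 19.7 | Fa -16.9 Fn 0.1 Fz 7.3 M [-0.68  2.    0.15] w 38.9
1 t 30.39 along 437.1 lat -332.9 z 19.7 | Fa -17.0 Fn -0.2 Fz 7.9 M [-0.7   1.97  0.05] w 38.9
2 t 31.39 along 437.1 lat -332.9 z 19.7 | Fa -17.5 Fn 0.4 Fz 8.1 M [-0.72  1.93  0.07] w 39.0
the job is handed in; nothing more can be done
```

I took the long square tube from the tray's middle lane and laid it flat on the jig's base plate between the lugs. I eased it against the sprung stop in small steps and handed in at about 31 s, still gripping and pressing. The position held steady over the last 3 s, with no drift.

**Stop travel:** my estimates of how far the stop is in do not agree exactly, though all are near half travel and well short of the 30 mm end:

| Estimate | Stop pushed in |
|---|---|
| Arm position since first contact | about 14.6 mm (11.7 N) |
| Side camera, pad now against at rest | about 16–17 mm |
| Wrist force less estimated plate friction | about 13.5 mm |

**Push force:** the wrist reads about 17 N along the push. I put roughly 6 N of that down to the tube dragging on the plate, which leaves about 11 N on the spring. I could not measure the spring force directly.

**Fit:** the last picture shows the tube end flat against the pad. The tube is within about 1 mm of the estimated jig centreline, and the tool tilt is about 0.4°. There was almost no sideways force, so I saw no sign of it touching the lugs.

**Not checked:** the force showed no contact with the other pieces in the tray, the stand, the hammer or the brush. I did not take a final picture of them.

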